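# Open the glassware case and stand the flask on the stirrer

## Robot

A 6-joint arm with a two-finger parallel gripper is mounted at the origin on the work surface. World frame = base frame: x ahead of the robot, y to its left, z up, the work surface at z = 0. Lengths are in m, angles in rad, forces in N, time in s.
With the tool pointing down it reaches from about 0.3 to 0.85 m from the base axis. Payload 5.4 kg.
Tool frame: the origin (TCP) lies midway between the tips of the shut fingers; the grasp point (between the pads) lies 19 mm behind it; z points along the fingers, y is the direction in which the jaws open and shut (so a half turn about z gives the same grasp; the last joint's range is limited). The gripper opens to 85 mm and grips with 20 to 120 N. Pads are 22 mm wide; open, the fingers measure 114 mm over their backs; the gripper's body (76 mm by 85 mm) begins 54 mm behind the grasp point. The pads swing forward as they close: fully open they stand 13 mm farther back than shut.
Start: joints at [0.959, 0.158, 1.597, -0, 1.386, -0.21], TCP at [0.225, 0.529, 0.231] pointing down, gripper open.
Joint ranges: [-2.91, 2.91], [-0.94, 2.29], [0.18, 2.7], [-1.29, 4.43], [0.17, 2.64], [-3, 3]. Speed limits (rad/s): [2.57, 2.57, 3.14, 3.14, 3.14, 3.14].

## Interface

Orientations are given as a unit quaternion [w, x, y, z].
In Python, from rig import ctrl gives the robot as it stands.
- The arm moves only by the tool arm_command, never from a script. Its argument "steps" is a list that holds one entry, the list of rows, each a list of 4 numbers: the shift along the tool's x, y, z in units of 30 cm (1.0 is 30 cm), then the turn about the tool's z in units of 120 degrees (1.0 is 120 degrees). In form: [[[x, y, z, yaw], ...]]. A call has 1 to 12 rows; each row shifts and turns the pose as measured when the row begins, along the tool's axes as they then stand; what a row does not reach is not made up. A row lasts 1/10 s, in which the tool goes at most 50 mm and 8.59 degrees, less where a joint would pass 70% of its speed; a pose out of reach is approached as far as the arm can. A call with a number of a shift or a turn outside -1 to 1 is refused whole. A call with a gripper value outside its range is refused whole. "gripper" is the opening, from 0 (shut) to 1 (fully open), set as the call begins (left out, the last holds). The fingers move at their own pace and stop on an object; "grip_force" is the grip in N (left out, the last holds). Time passes only in rows, so rows that do not move let the fingers close. It gives the time, the measured TCP pose, the force and the opening at its end, in the units of the state.
- ctrl.observe(): the state, without advancing time (a new reading comes with each control period).
- ctrl.get_image(name): name is "scene" or "top" or "wrist"; returns a dict with "pixels" (384x512x3 uint8, blue, green, red), "fx", "fy", "cx", "cy" (pixels), "position" and "attitude" of the camera in the world. Camera axes: x right, y down, z forward; pixel columns grow to the right and rows downward; lengths in m; the calibration is good to about 2 mm. A picture is of the moment at which its call begins. There is no depth.
- ctrl.hand_in(): hands the job in, once; it reports no verdict.
Trained networks look in a picture, given as the dict that the camera call returned (one of the last four; its "shot" number tells which), for a name from the list of things; names that differ only in an ending like _2 or _b are one class to them, and where a whole thing is asked for, a point or a joint stands for the part that bears it (a point fixed in the world has none). Each returns a list of dicts, best first, with "p" (0 to 1); they miss things now and then, are a little off and sometimes report something else, mostly with a low value. They report only what shows in the picture. A call takes as long as a camera call.
- ctrl.recognise(name, picture): "at" ([column, row] in pixels, amid what is visible of it).
- ctrl.masks_of(name, picture): "pixels" (384x512 bool, what is visible of it) and "at" ([column, row] in pixels, amid what is visible of it).
The state is a dict: "t": time; "qpos": joint angles; "joint_vel": joint speeds; "joint_torque": joint torques, N m; "tcp_pos": TCP position; "eef_rot": TCP orientation; "ft_force": force on the tool from outside, world axes, zero at the start; "torque": the same for the moment, N m; "gripper_width": finger opening in m.
Only numpy, scipy, OpenCV 4.12 (cv2) and the standard library are available. Lean on these libraries where they do the work, as an engineer would, in place of code of your own. Each camera call takes 0.05 s, during which the arm holds its last target.

## Task

Lift the lid of the blue storage case by its black front lip and push it over until it stays open by itself, then let go of it. Then take the flask with the orange stopper out of the case and stand it gently, upright, in the middle of the stirrer's white plate. Leave the jar in the case and the other things on the bench where they are.

Things in the scene. Friction and masses are not known exactly. Their poses are not given: they have to be found in the camera images.
- case: Blue steel storage case, fixed to the bench, 190 (its x) x 290 (its y) x 125 high, walls and floor 6 mm, open on top under its lid. Origin: centre of the underside; its x axis points from the front (with the lip, towards the robot's right) to the hinge side (towards the robot's left). A low divider, 6 thick and reaching 41 mm above the bench, runs along its x through the middle and makes two compartments, at +y and -y. The flask stands in one and the jar in the other
- lid (a joint): Hinge angle of the case's lid (rad): 0 shut, 1.95 against its stop, leaning back away from the lip's side. The lid is a 6 mm blue plate with a clear window, 290 wide, about 0.35 to 0.7 kg, so 2 to 3.5 N of straight lift at the lip starts it. The hinge is nearly free: short of about 1.57 the lid falls shut, past about 1.6 it falls open by itself and stays at 1.95
- hinge (a point): Middle of the hinge line, which runs along the case's y at its far top rim; 95 mm from the case's centre along its x, 125.5 mm above the bench
- lip (a point): Middle of the lower front edge of the lid's black lip; turns with the lid. The lip is 6 thick, runs the full 290 width and sticks out 28 mm beyond the case's front wall (125 mm above the bench when shut), free underneath: a fingertip can go under it from the front with the tool leaned over, pointing forward and down. This edge is 218 mm from the hinge line
- flask: Conical flask of clear glass with an orange stopper, about 0.16 kg, loose, standing in the case (on its floor, 6 mm above the bench). Origin: centre of the underside, z up. Base 68 mm across, tapering to 26 mm at 62 mm height; neck and stopper are a straight 26 mm cylinder from 62 to 115 mm (stopper from 97 up): grip there
- jar: Squat brown jar with white lid, 52 across, 75 high, loose, standing in the other compartment; leave it alone. Origin: centre of the underside
- stirrer: Yellow magnetic stirrer, fixed, 200 x 140 with two black knobs at its front (-x) end, 66 mm high there. Origin: centre of the underside
- plate (a point): Centre of the top face of the stirrer's white square plate, 130 x 130, 77 mm above the bench
- mortar: White porcelain mortar, an open bowl 90 across, 55 high, loose bystander. Origin: centre of the underside
- pot: White sample pot with a blue cap, 40 across, 85 high, loose bystander. Origin: centre of the underside

How it is judged:
By the outcome, as a careful person would: the job done as asked, in the order asked, and still so for the second after the job is handed in, with the robot touching nothing.
It also fails if it takes over 61 s, if anything falls off the work surface, if the arm or the gripper's body presses on something with over 40 N, if the wrist force passes 120 N, or if a joint passes its speed limit or range.

## Working session

There is one attempt and no reset: what is moved stays moved. The work goes in short steps, Python scripts to look and compute and a tool call to move; the robot and the scene stay as the last step left them, time stands still between calls to the robot, and variables do not carry over. Pictures are saved under pics/ and viewed, and the job is handed in when it is done.

Besides the shell and the picture viewer there is one more tool, called after ">>>" as name(argument=value, ...) on one line, values as JSON. arm_command: Moves the arm, as the interface text tells. Its arguments: {"type":"object","properties":{"steps":{"type":"array"},"gripper":{"type":"number"},"grip_force":{"type":"number"}},"required":["steps"]}

```bash
ls; mkdir -p pics; python3 - <<'E'
from rig import ctrl
import cv2,json
print(ctrl.observe())
for n in ("scene","top","wrist"):
    im=ctrl.get_image(n); cv2.imwrite(f"pics/{n}0.png",im["pixels"])
    print(n,{k:im[k] for k in im if k!="pixels"})
    for nm in ("case","lid","lip","flask","jar","stirrer","plate","mortar","pot"):
        try: print(nm,[(r["p"],r["at"]) for r in ctrl.recognise(nm,im)][:2])
        except Exception as e: print(nm,e)
E
```

```text
pics
{'t': 0.0, 'qpos': array([ 9.58916169e-01,  1.59057211e-01,  1.59821088e+00,  1.80016025e-06,
        1.38618308e+00, -2.10081817e-01]), 'joint_vel': array([-6.53808056e-05, -1.56430791e-03,  7.03332510e-05,  7.34550438e-04,
        1.75753543e-04, -4.00942631e-04]), 'joint_torque': array([-8.96144888e-05, -3.96007383e+01, -3.31425941e+01, -4.07451707e-04,
        8.39942135e-03, -2.13880327e-05]), 'tcp_pos': array([0.22453325, 0.52871281, 0.23032299]), 'eef_rot': array([-3.72057450e-04,  1.99550574e-01,  9.79887088e-01, -8.51524011e-04]), 'ft_force': array([-0.41455579, -0.42982012,  0.2254821 ]), 'torque': array([ 0.02393295,  0.05963688, -0.02134284]), 'gripper_width': 0.08527778661141501}
scene {'fx': 352.44055517418934, 'fy': 352.44055517418934, 'cx': 255.41987656716705, 'cy': 194.63529260065258, 'position': array([1.03647954, 0.17835167, 0.65572903]), 'attitude': array([-0.20491084,  0.56662468,  0.74557314, -0.28472566]), 'shot': 1}
case [(0.64, [318.7, 231.1])]
lid [(0.81, [318.9, 216.4])]
lip [(0.55, [316.2, 213.2])]
flask []
jar []
stirrer [(0.6, [318.0, 216.1]), (0.58
[... 296 characters left out ...]
3783266,  0.70649504, -0.70623785,  0.02572042]), 'shot': 2}
case [(0.95, [203.2, 179.6])]
lid [(0.91, [205.0, 180.5]), (0.72, [342.8, 196.8])]
lip [(0.85, [204.8, 178.3])]
flask []
jar []
stirrer [(0.73, [343.9, 196.1])]
plate [(0.89, [340.3, 199.0]), (0.71, [269.9, 257.5])]
mortar [(0.8, [274.4, 117.6])]
pot [(0.45, [269.7, 256.5])]
wrist {'fx': 278.7281793883152, 'fy': 278.7281793883152, 'cx': 257.28986979261697, 'cy': 193.20113929708225, 'position': array([0.15260117, 0.55967636, 0.3729552 ]), 'attitude': array([0.12882458, 0.82403819, 0.54508849, 0.0851107 ]), 'shot': 3}
case [(0.97, [99.0, 372.7])]
lid []
lip []
flask []
jar []
stirrer []
plate []
mortar [(0.69, [101.6, 374.1])]
pot []
```

View pics/top0.png

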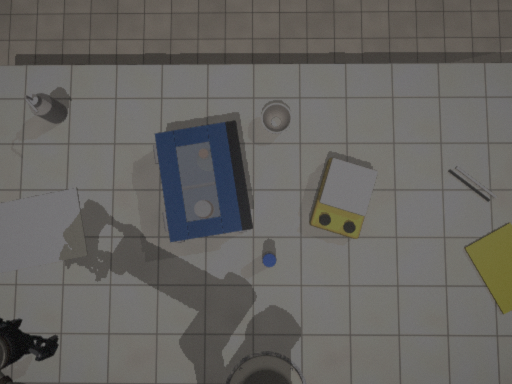

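View pics/scene0.png

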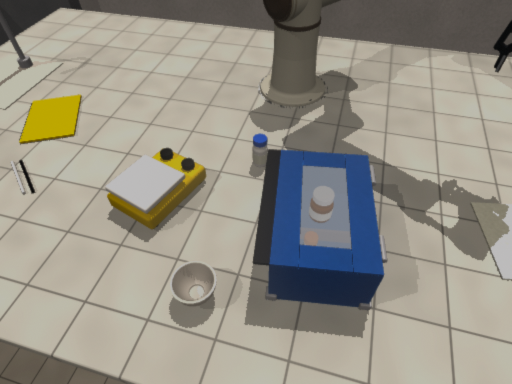

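```bash
cat > h.py <<'E'
from rig import ctrl
import cv2,numpy as np
from scipy.spatial.transform import Rotation as R
def rot(q): return R.from_quat([q[1],q[2],q[3],q[0]]).as_matrix()
def ray(im,px,z):
    d=rot(im["attitude"])@np.array([(px[0]-im["cx"])/im["fx"],(px[1]-im["cy"])/im["fy"],1.])
    p=im["position"]; return p+d*(z-p[2])/d[2]
def proj(im,P):
    c=rot(im["attitude"]).T@(np.asarray(P)-im["position"])
    return [im["cx"]+im["fx"]*c[0]/c[2],im["cy"]+im["fy"]*c[1]/c[2]]
E
python3 - <<'E'
from h import *
im=ctrl.get_image("top")
for nm in ("lid","plate","stirrer","pot","mortar","case","lip"):
    ms=ctrl.masks_of(nm,im)
    z=dict(lid=.131,plate=.077,stirrer=.07,pot=.085,mortar=.055,case=.131,lip=.131)[nm]
    for m in ms[:2]:
        k=m["pixels"].astype(np.uint8)
        pts=cv2.findNonZero(k)
        r=cv2.minAreaRect(pts); b=cv2.boxPoints(r)
        print(nm,m["p"],m["at"],k.sum(),"C",ray(im,r[0],z)[:2].round(3),[ray(im,p,z)[:2].round(3).tolist() for p in b])
for n in("top","scene"):
    im=ctrl.get_image(n)
    c=im["pixels"][95:270,130:400] if n=="top" else im["pixels"][120:330,90:400]
    cv2.imwrite(f"pics/{n}z.png",cv2.convertScaleAbs(cv2.resize(c,None,fx=2.5,fy=2.5,interpolation=cv2.INTER_CUBIC),alpha=1.5))
E
```

```text
lid 0.79 [202.3, 178.8] 9263 C [0.584 0.166] [[0.713, 0.303], [0.749, 0.079], [0.459, 0.032], [0.423, 0.251]]
plate 0.7 [341.1, 196.7] 3553 C [ 0.544 -0.21 ] [[0.474, -0.113], [0.658, -0.174], [0.615, -0.307], [0.432, -0.245]]
stirrer 0.91 [343.4, 194.1] 3748 C [ 0.543 -0.211] [[0.467, -0.114], [0.66, -0.171], [0.62, -0.309], [0.429, -0.25]]
stirrer 0.35 [202.7, 178.7] 9256 C [0.591 0.174] [[0.726, 0.317], [0.764, 0.084], [0.46, 0.034], [0.422, 0.262]]
pot 0.66 [270.6, 258.8] 173 C [ 0.38  -0.007] [[0.4, 0.011], [0.4, -0.024], [0.36, -0.024], [0.36, 0.011]]
mortar 0.85 [274.6, 117.2] 767 C [ 0.77  -0.029] [[0.813, 0.013], [0.813, -0.072], [0.727, -0.071], [0.727, 0.013]]
case 0.57 [205.8, 181.0] 9375 C [0.582 0.171] [[0.71, 0.313], [0.748, 0.081], [0.457, 0.032], [0.419, 0.258]]
lip 0.93 [201.3, 176.6] 9128 C [0.584 0.167] [[0.711, 0.303], [0.747, 0.081], [0.46, 0.034], [0.425, 0.251]]
```

View pics/topz.png

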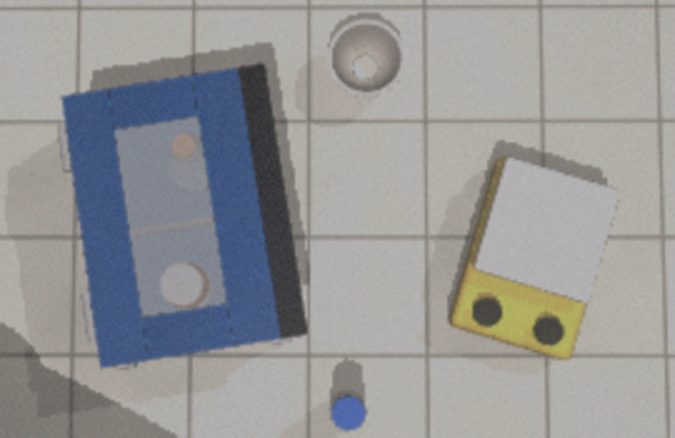

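View pics/scenez.png

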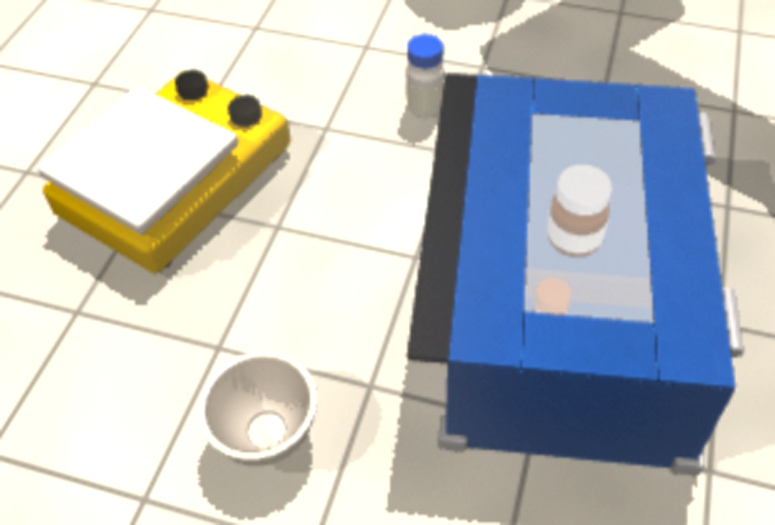

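```bash
python3 - <<'E'
from h import *
im=ctrl.get_image("top")
f=lambda u,v:(130+(u+.5)/2.5-.5,95+(v+.5)/2.5-.5)
def rr(c,z):
    P=np.array([ray(im,f(*p),z)[:2] for p in c]); print(P.round(4).tolist(),"mean",P.mean(0).round(4)); 
    for i in range(4):
        e=P[(i+1)%4]-P[i]; print("  len",np.hypot(*e).round(4),"ang",np.degrees(np.arctan2(e[1],e[0])).round(1))
    return P
rr([(63,95),(265,64),(307,333),(102,366)],.1285)
rr([(508,157),(617,190),(583,301),(475,268)],.077)
print("flask",ray(im,f(184,146),.121)); print("jar",ray(im,f(183,284),.081))
print("pot",ray(im,f(348,412),.085),"mortar",ray(im,f(366,60),.055))
# automatic
hsv=cv2.cvtColor(im["pixels"],cv2.COLOR_BGR2HSV)
b=((hsv[...,0]>100)&(hsv[...,0]<130)&(hsv[...,1]>120)).astype(np.uint8); b[:100]=0;b[250:]=0;b[:,:130]=0;b[:,255:]=0
r=cv2.minAreaRect(cv2.findNonZero(b)); bx=cv2.boxPoints(r); print(r)
P=np.array([ray(im,p,.129)[:2] for p in bx]);print(P.round(4).tolist(),P.mean(0))
E
```

```text
[[0.7126, 0.2949], [0.7454, 0.0804], [0.4612, 0.0354], [0.4269, 0.2482]] mean [0.5865 0.1647]
  len 0.2171 ang -81.3
  len 0.2878 ang -171.0
  len 0.2156 ang 99.2
  len 0.2895 ang 9.3
[[0.6534, -0.1837], [0.6168, -0.3018], [0.4959, -0.2623], [0.5316, -0.1461]] mean [ 0.5744 -0.2235]
  len 0.1236 ang -107.2
  len 0.1272 ang 161.9
  len 0.1215 ang 72.9
  len 0.1275 ang -17.1
flask [0.65885518 0.16651287 0.121     ]
jar [0.51392985 0.17116582 0.081     ]
pot [ 0.3770273  -0.00771846  0.085     ] mortar [ 0.76755557 -0.0293051   0.055     ]
((197.58468627929688, 181.38339233398438), (108.01283264160156, 71.48599243164062), 80.98067474365234)
[[0.7099, 0.2976], [0.7396, 0.1103], [0.458, 0.0643], [0.4289, 0.2475]] [0.58411345 0.17992179]
```

```bash
cat >> h.py <<'E'
EX=np.array([np.cos(np.radians(99.1)),np.sin(np.radians(99.1)),0]); EY=np.array([-EX[1],EX[0],0])
C=np.array([.5865,.1647,0])+.014*EX
def st():
    s=ctrl.observe(); M=rot(s["eef_rot"])
    print("t",round(s["t"],2),"tcp",s["tcp_pos"].round(4),"z",M[:,2].round(3),"xang",np.degrees(np.arctan2(M[1,0],M[0,0])).round(1),"F",s["ft_force"].round(1),"w",round(s["gripper_width"],4),"q",s["qpos"].round(2))
    return s,M
def go(T):
    s,M=st(); d=M.T@(np.asarray(T)-s["tcp_pos"]); print("units",(d/.3).round(4),"rows>=",np.ceil(np.linalg.norm(d)/.05)); return d/.3
E
python3 - <<'E'
from h import *
print(C,"hinge",C+.095*EX,"lip",C-.123*EX, "relflask",(np.array([.6589,.1665,0])-C)@np.c_[EX,EY])
T=C-(.123+.036)*EX;T[2]=.23; print(T); go(T)
E
```

```text
[0.58428579 0.17852379 0.        ] hinge [0.56926077 0.2723281  0.        ] lip [0.60373923 0.0570719  0.        ] relflask [-0.0236733  -0.07177344]
[0.60943292 0.021525   0.23      ]
t 2.05 tcp [0.2249 0.5292 0.2313] z [ 0.  0. -1.] xang 157.0 F [-0.7 -0.1 -0.3] w 0.0853 q [ 0.96  0.16  1.6   0.    1.39 -0.21]
units [-1.8415 -1.0562  0.0043] rows>= 13.0
```

>>> arm_command(steps=[[[-0.14,-0.08,0,0],[-0.14,-0.08,0,0],[-0.14,-0.08,0,0],[-0.14,-0.08,0,0],[-0.14,-0.08,0,0],[-0.14,-0.08,0,0],[-0.14,-0.08,0,0],[-0.14,-0.08,0,0],[-0.14,-0.08,0,0],[-0.14,-0.08,0,0],[-0.14,-0.08,0,0],[-0.14,-0.08,0,0]]], gripper=0)

```text
t: 3.25
tcp_pos: [0.5863, 0.0576, 0.2328]
eef_rot: [0.002, 0.194, 0.981, 0.003]
ft_force: [0.0, 1.8, 0.5]
gripper_width: 0.0
```

>>> arm_command(steps=[[[0,0,0,0.069],[0,0,0,0.069],[0,0,0,0.069],[0,0,0,0.069],[0,0,0,0.069],[0,0,0,0.069],[0,0,0,0.069]]])

```text
t: 3.95
tcp_pos: [0.5901, 0.0493, 0.2318]
eef_rot: [0.001, 0.66, 0.751, 0.003]
ft_force: [-0.6, -0.2, 0.3]
gripper_width: 0.0001
```

```bash
python3 - <<'E'
from h import *
T=C-(.123+.036)*EX;T[2]=.23;go(T)
E
```

```text
t 3.95 tcp [0.5901 0.0493 0.2318] z [ 0.006  0.003 -1.   ] xang 97.4 F [-0.6 -0.2  0.3] w 0.0001 q [-0.12  0.2   1.55  0.    1.39 -0.25]
units [-0.1001  0.0518  0.006 ] rows>= 1.0
```

>>> arm_command(steps=[[[-0.1,0.05,0,-0.014],[0,0,0.1,0],[0,0,0.1,0],[0,0,0.1,0],[0,0,0.08,0],[0,0,0,0]]])

```text
t: 4.55
tcp_pos: [0.6123, 0.0204, 0.1162]
eef_rot: [0.004, 0.65, 0.76, 0.005]
ft_force: [0.1, -0.2, -0.9]
gripper_width: 0.0003
```

```bash
python3 - <<'E'
from h import *
T=C-(.123+.011)*EX;T[2]=.112;go(T)
im=ctrl.get_image("wrist");cv2.imwrite("pics/w1.png",im["pixels"])
im=ctrl.get_image("scene");cv2.imwrite("pics/s1.png",cv2.resize(im["pixels"][100:330,150:420],None,fx=2.5,fy=2.5))
E
```

```text
t 4.55 tcp [0.6123 0.0204 0.1162] z [ 0.011  0.002 -1.   ] xang 98.9 F [ 0.1 -0.2 -0.9] w 0.0003 q [-0.17  0.35  1.6   0.    1.18 -0.32]
units [ 0.0884 -0.0092  0.0138] rows>= 1.0
```

View pics/s1.png

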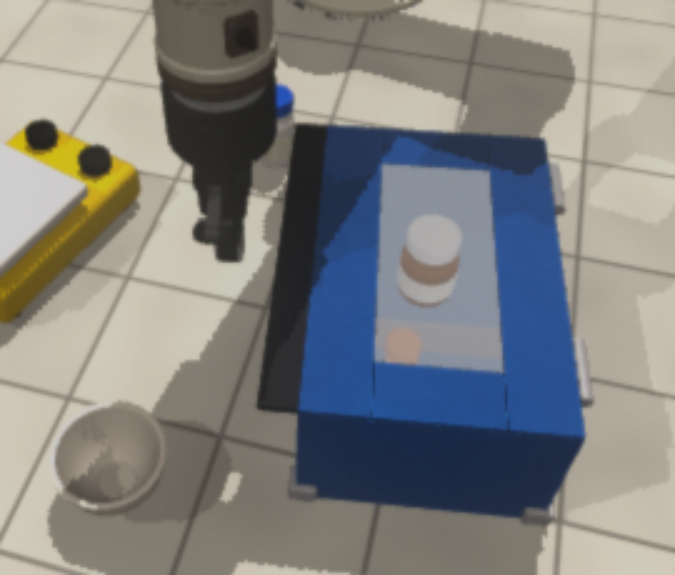

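View pics/w1.png

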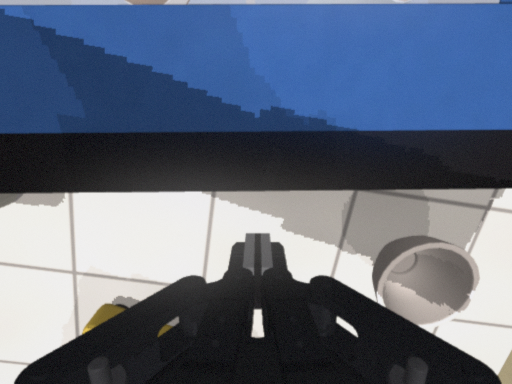

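>>> arm_command(steps=[[[0.05,0,0.01,0],[0.02,0,0,0],[0.02,0,0,0],[0,0,0,0]]])

```text
t: 5.05
tcp_pos: [0.6139, 0.0482, 0.1233]
eef_rot: [0.011, 0.65, 0.76, 0.008]
ft_force: [-0.6, -6.2, -2.1]
gripper_width: -0.0005
```

>>> arm_command(steps=[[[0.04,0,-0.02,0],[0.04,0,-0.03,0],[0.04,0,-0.03,0]]])

```text
t: 5.35
tcp_pos: [0.6137, 0.0506, 0.152]
eef_rot: [0.037, 0.649, 0.76, -0.014]
ft_force: [-0.1, -34.5, 1.6]
gripper_width: -0.0001
```

```bash
python3 - <<'E'
from h import *
st()
im=ctrl.get_image("scene");cv2.imwrite("pics/s2.png",cv2.resize(im["pixels"][100:330,150:420],None,fx=2.5,fy=2.5))
E
```

```text
t 5.35 tcp [0.6137 0.0506 0.152 ] z [ 0.039 -0.069 -0.997] xang 98.9 F [ -0.1 -34.5   1.6] w -0.0001 q [-0.08  0.31  1.59 -0.07  1.21 -0.21]
```

View pics/s2.png

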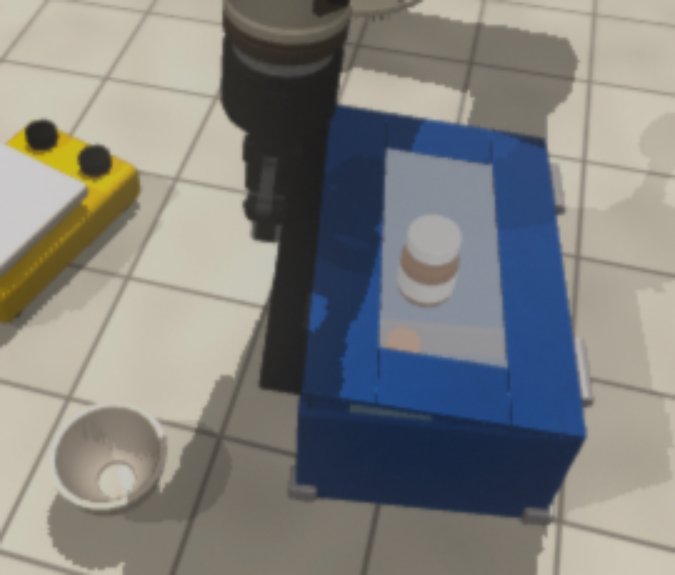

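>>> arm_command(steps=[[[0.02,0,-0.03,0],[0.025,0,-0.04,0],[0.03,0,-0.04,0]]])

```text
t: 5.7
tcp_pos: [0.6122, 0.059, 0.1905]
eef_rot: [0.05, 0.651, 0.757, -0.023]
ft_force: [0.3, -21.9, 4.6]
gripper_width: -0.0003
```

```bash
python3 - <<'E'
from h import *
st()
im=ctrl.get_image("scene");cv2.imwrite("pics/s3.png",cv2.resize(im["pixels"][100:330,150:420],None,fx=2.5,fy=2.5))
E
```

```text
t 5.7 tcp [0.6122 0.059  0.1905] z [ 0.046 -0.1   -0.994] xang 98.6 F [  0.3 -21.9   4.6] w -0.0003 q [-0.05  0.27  1.56 -0.1   1.27 -0.17]
```

View pics/s3.png

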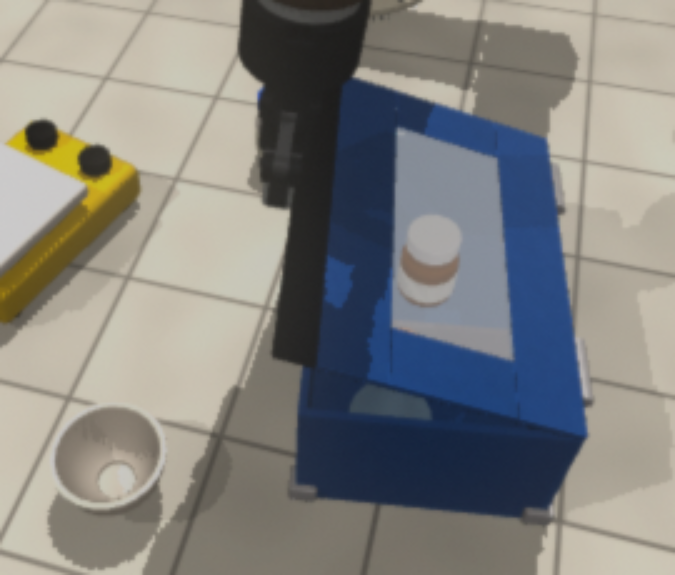

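>>> arm_command(steps=[[[0.03,0,-0.04,0],[0.035,0,-0.04,0],[0.035,0,-0.04,0],[0.035,0,-0.035,0]]])

```text
t: 6.15
tcp_pos: [0.6082, 0.0854, 0.2461]
eef_rot: [0.068, 0.653, 0.753, -0.034]
ft_force: [-2.2, -12.7, 5.2]
gripper_width: 0.0
```

```bash
python3 - <<'E'
from h import *
st()
im=ctrl.get_image("scene");cv2.imwrite("pics/s4.png",cv2.resize(im["pixels"][60:300,150:420],None,fx=2.5,fy=2.5))
E
```

```text
t 6.15 tcp [0.6082 0.0854 0.2461] z [ 0.058 -0.139 -0.989] xang 98.0 F [ -2.2 -12.7   5.2] w 0.0 q [ 0.01  0.23  1.5  -0.14  1.36 -0.1 ]
```

View pics/s4.png

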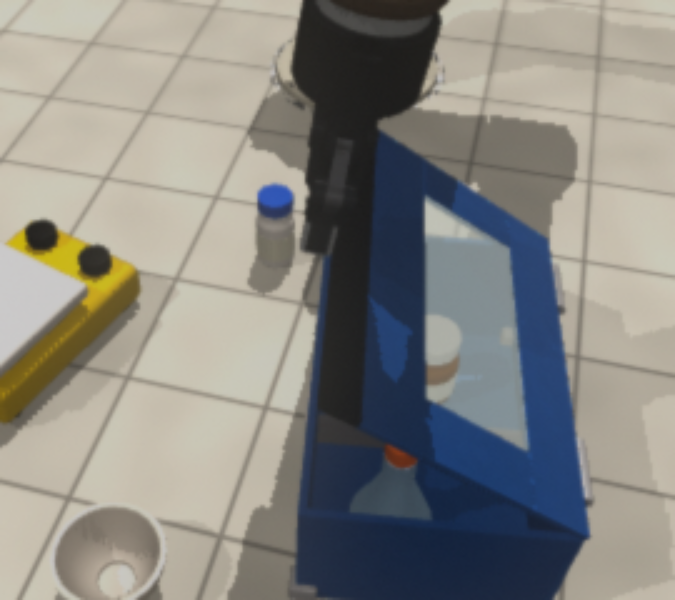

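>>> arm_command(steps=[[[0.045,0,-0.04,0],[0.05,0,-0.035,0],[0.05,0,-0.035,0],[0.05,0,-0.03,0]]])

```text
t: 6.6
tcp_pos: [0.6011, 0.1333, 0.2978]
eef_rot: [0.086, 0.656, 0.748, -0.042]
ft_force: [-4.9, -10.6, 10.2]
gripper_width: 0.0003
```

```bash
python3 - <<'E'
from h import *
st()
im=ctrl.get_image("scene");cv2.imwrite("pics/s5.png",cv2.resize(im["pixels"][40:300,150:420],None,fx=2.2,fy=2.2))
E
```

```text
t 6.6 tcp [0.6011 0.1333 0.2978] z [ 0.073 -0.176 -0.982] xang 97.2 F [ -4.9 -10.6  10.2] w 0.0003 q [ 0.11  0.21  1.42 -0.19  1.46 -0.  ]
```

View pics/s5.png

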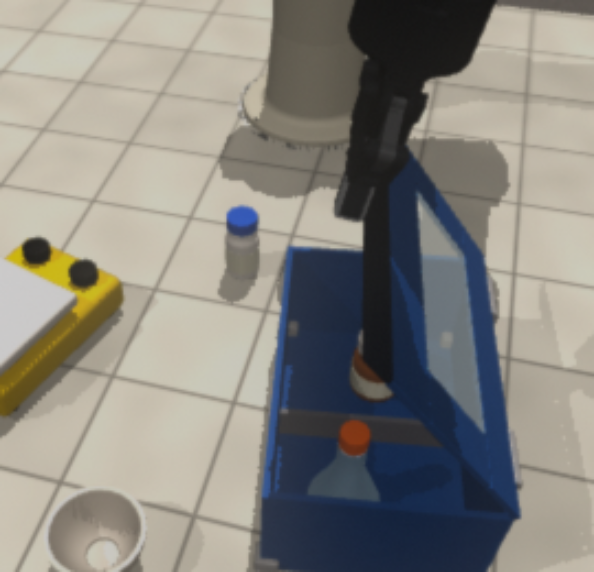

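>>> arm_command(steps=[[[0.055,0,-0.025,0],[0.06,0,-0.02,0],[0.06,0,-0.015,0],[0.06,0,-0.015,0]]])

```text
t: 7.05
tcp_pos: [0.592, 0.1968, 0.3318]
eef_rot: [0.102, 0.66, 0.743, -0.045]
ft_force: [-6.3, -7.3, 10.4]
gripper_width: 0.0002
```

```bash
python3 - <<'E'
from h import *
st()
im=ctrl.get_image("scene");cv2.imwrite("pics/s6.png",cv2.resize(im["pixels"][40:300,150:420],None,fx=2.2,fy=2.2))
E
```

```text
t 7.05 tcp [0.592  0.1968 0.3318] z [ 0.092 -0.202 -0.975] xang 96.3 F [-6.3 -7.3 10.4] w 0.0002 q [ 0.24  0.23  1.33 -0.22  1.54  0.12]
```

View pics/s6.png

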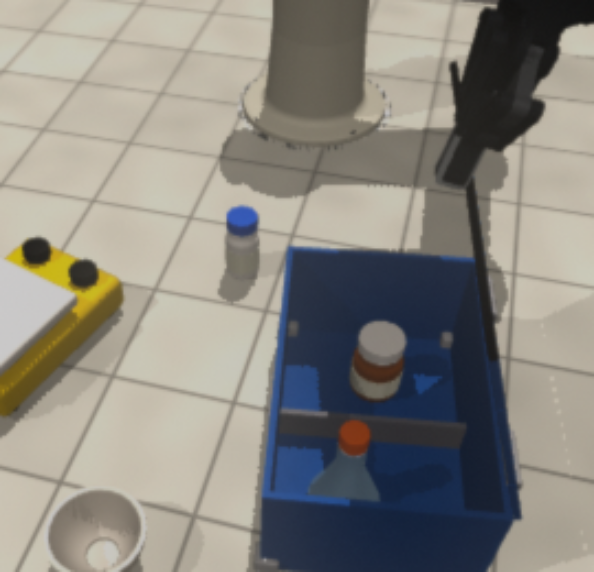

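>>> arm_command(steps=[[[0.03,0,0.03,0],[0.06,0,0.03,0],[0.06,0,0.02,0]]])

```text
t: 7.4
tcp_pos: [0.591, 0.2308, 0.331]
eef_rot: [0.117, 0.663, 0.738, -0.041]
ft_force: [0.7, -0.1, 0.2]
gripper_width: -0.0
```

```bash
python3 - <<'E'
from h import *
st()
im=ctrl.get_image("scene");cv2.imwrite("pics/s7.png",cv2.resize(im["pixels"][0:300,150:470],None,fx=2,fy=2))
E
```

```text
t 7.4 tcp [0.591  0.2308 0.331 ] z [ 0.119 -0.216 -0.969] xang 95.5 F [ 0.7 -0.1  0.2] w -0.0 q [ 0.3   0.26  1.31 -0.24  1.53  0.2 ]
```

View pics/s7.png

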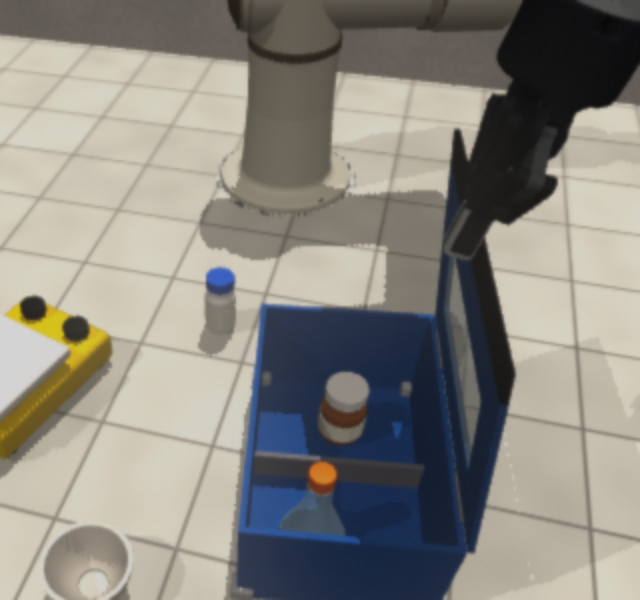

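>>> arm_command(steps=[[[0,0,0,0],[0,0,0,0],[0,0,0,0]]])

```text
t: 7.75
tcp_pos: [0.5894, 0.2343, 0.3276]
eef_rot: [0.115, 0.661, 0.74, -0.041]
ft_force: [0.3, 0.5, -0.0]
gripper_width: 0.0003
```

```bash
python3 - <<'E'
from h import *
st()
im=ctrl.get_image("scene");cv2.imwrite("pics/s8.png",cv2.resize(im["pixels"][0:300,150:470],None,fx=2,fy=2))
def lip(t): 
    p=C+(.095-.218*np.cos(t))*EX; p[2]=.1255+.218*np.sin(t); return p
for t in (1.3,1.5,1.6,1.75,1.95):
    print(t,[np.round((np.array(proj(im,lip(t)+s*.145*EY))-[150,0])*2) for s in(1,-1)])
E
```

```text
t 7.75 tcp [0.5894 0.2343 0.3276] z [ 0.116 -0.213 -0.97 ] xang 95.8 F [ 0.3  0.5 -0. ] w 0.0003 q [ 0.3   0.26  1.31 -0.24  1.53  0.2 ]
1.3 [array([420., 132.]), array([456., 377.])]
1.5 [array([473., 126.]), array([533., 374.])]
1.6 [array([499., 127.]), array([572., 377.])]
1.75 [array([537., 132.]), array([627., 385.])]
1.95 [array([582., 148.]), array([691., 403.])]
```

View pics/s8.png

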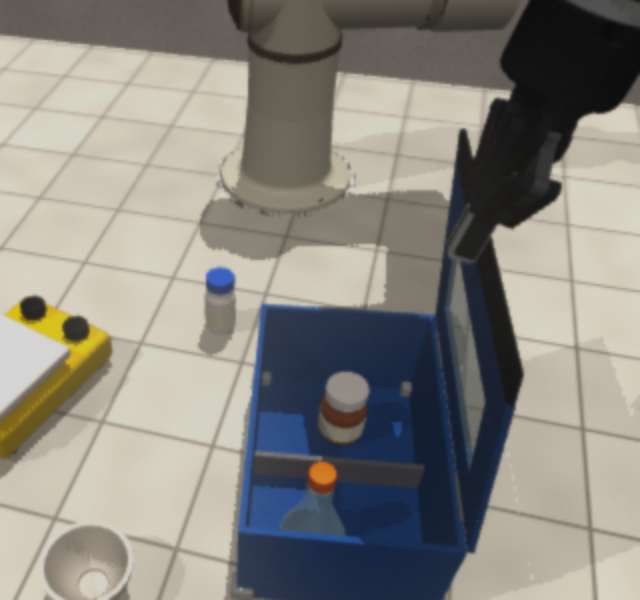

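>>> arm_command(steps=[[[0.04,0,0,0],[0.05,0,0,0],[0.05,0,0,0],[0.05,0,0,0],[0.05,0,0,0]]])

```text
t: 8.3
tcp_pos: [0.5817, 0.3081, 0.3082]
eef_rot: [0.114, 0.662, 0.739, -0.043]
ft_force: [-0.1, 0.3, -0.1]
gripper_width: 0.0004
```

```bash
python3 - <<'E'
from h import *
st()
im=ctrl.get_image("scene");cv2.imwrite("pics/s9.png",cv2.resize(im["pixels"][0:300,150:470],None,fx=2,fy=2))
E
```

```text
t 8.3 tcp [0.5817 0.3081 0.3082] z [ 0.112 -0.214 -0.97 ] xang 95.7 F [-0.1  0.3 -0.1] w 0.0004 q [ 0.42  0.35  1.23 -0.24  1.54  0.31]
```

View pics/s9.png

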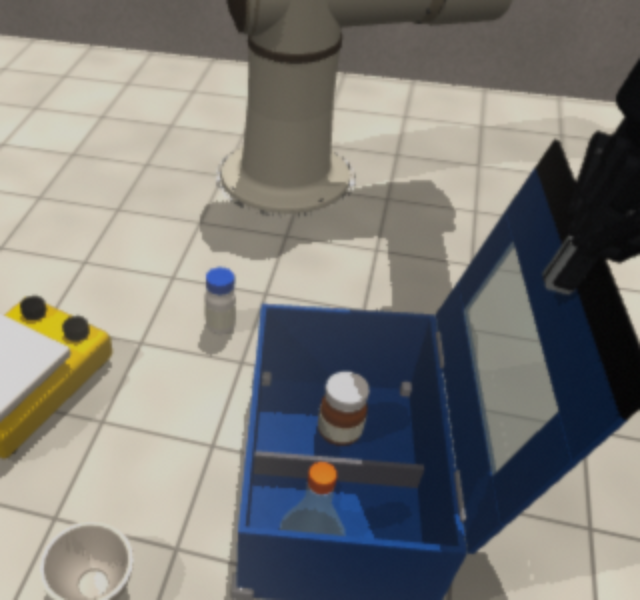

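>>> arm_command(steps=[[[-0.12,0,-0.03,0],[-0.15,0,-0.03,0],[-0.15,0,0,-0.06],[0,0,0,-0.06],[0,0,0,-0.06],[0,0,0,0]]], gripper=0.6)

```text
t: 8.95
tcp_pos: [0.5913, 0.1928, 0.3519]
eef_rot: [0.102, 0.502, 0.856, -0.065]
ft_force: [0.2, 0.6, 0.0]
gripper_width: 0.0509
```

```bash
python3 - <<'E'
from h import *
s,M=st(); print(M.round(3))
for n in("scene","top"):
    im=ctrl.get_image(n)
    cv2.imwrite(f"pics/{n}10.png",cv2.resize(im["pixels"][0:300,150:470] if n=="scene" else im["pixels"][80:300,120:400],None,fx=2,fy=2))
    for nm,z in(("flask",.06),("jar",.08),("lid",.2)): print(nm,[(r["p"],r["at"]) for r in ctrl.recognise(nm,im)][:2])
E
```

```text
t 8.95 tcp [0.5913 0.1928 0.3519] z [ 0.11  -0.214 -0.971] xang 119.3 F [0.2 0.6 0. ] w 0.0509 q [ 0.24  0.21  1.32 -0.24  1.55 -0.28]
[[-0.475  0.873  0.11 ]
 [ 0.847  0.487 -0.214]
 [-0.24  -0.008 -0.971]]
flask [(0.61, [307.2, 251.4])]
jar [(0.76, [321.6, 202.4])]
lid [(0.68, [427.9, 179.9])]
flask [(0.83, [208.5, 157.8])]
jar [(0.71, [203.8, 207.5])]
lid [(0.92, [126.5, 211.1])]
```

View pics/scene10.png

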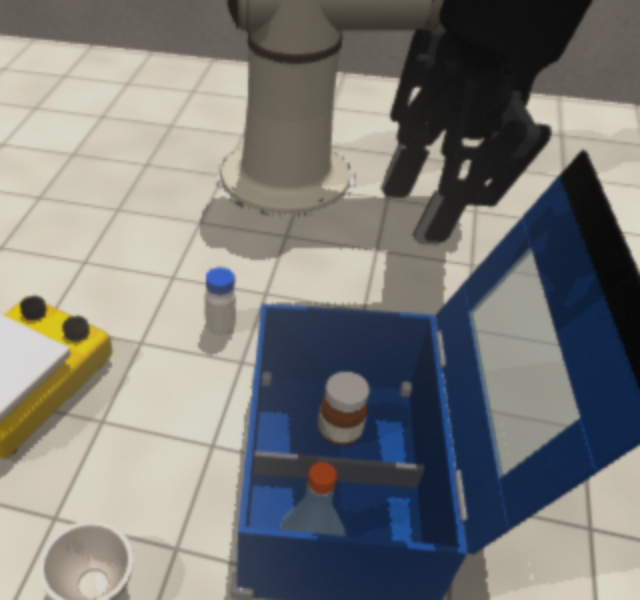

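View pics/top10.png

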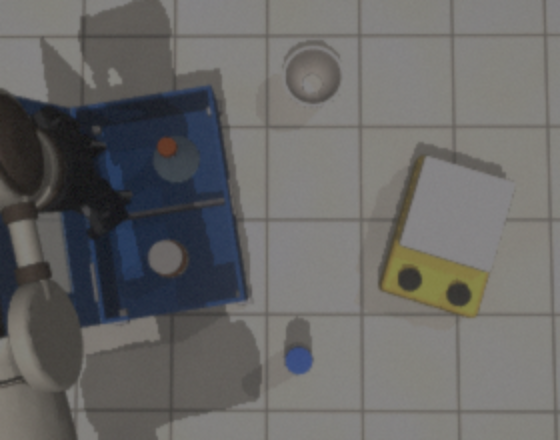

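```bash
python3 - <<'E'
from h import *
from scipy.optimize import least_squares
obs=[]
for n in("scene","top"):
    im=ctrl.get_image(n); hsv=cv2.cvtColor(im["pixels"],cv2.COLOR_BGR2HSV)
    m=((hsv[...,0]<14)&(hsv[...,1]>150)&(hsv[...,2]>90)).astype(np.uint8)
    k,l,s,c=cv2.connectedComponentsWithStats(m)
    for i in range(1,k):
        if s[i,4]>8: print(n,s[i],c[i].round(1))
    # expected projections of stopper at guess
    P=np.array([.659,.1665,.112]); print("guess proj",np.round(proj(im,P),1), "top", np.round(proj(im,[.659,.1665,.121]),1), "base",np.round(proj(im,[.659,.1665,.006]),1))
    fl=ctrl.masks_of("flask",im)[0]["pixels"]; ys,xs=np.nonzero(fl); print("mask",xs.min(),xs.max(),ys.min(),ys.max(),fl.sum())
E
```

```text
scene [304 231  14  16 176] [310.7 238.3]
guess proj [310.4 238. ] top [310.9 235.2] base [305.3 266.9]
mask 289 322 231 267 730
top [200 150   5   7  15] [201.8 153.1]
guess proj [203.7 153.6] top [203.3 153. ] base [208.4 159.6]
mask 196 220 148 170 469
```

```bash
python3 - <<'E'
from h import *
s,M=st(); T=np.array([.659,.1665,.100])+.019*M[:,2]; print(T); go(T-.12*M[:,2])
E
```

```text
t 9.55 tcp [0.5911 0.193  0.3515] z [ 0.109 -0.214 -0.971] xang 119.3 F [ 0.6 -0.3 -0.3] w 0.051 q [ 0.24  0.21  1.32 -0.24  1.55 -0.28]
[0.66107932 0.16244216 0.08155521]
t 9.55 tcp [0.5911 0.193  0.3515] z [ 0.109 -0.214 -0.971] xang 119.3 F [ 0.6 -0.3 -0.3] w 0.051 q [ 0.24  0.21  1.32 -0.24  1.55 -0.28]
units [0.0187 0.1621 0.5207] rows>= 4.0
```

>>> arm_command(steps=[[[0.005,0.04,0.13,0],[0.005,0.04,0.13,0],[0.005,0.04,0.13,0],[0.004,0.04,0.12,0],[0,0,0,0]]])

```text
t: 10.05
tcp_pos: [0.6508, 0.1892, 0.2002]
eef_rot: [0.105, 0.503, 0.856, -0.062]
ft_force: [-0.9, 0.3, -0.2]
gripper_width: 0.0511
```

```bash
python3 - <<'E'
from h import *
s,M=st(); T=np.array([.659,.1665,.100])+.019*M[:,2]; go(T)
im=ctrl.get_image("wrist"); cv2.imwrite("pics/w11.png",im["pixels"])
P=np.array([.659,.1665,.121]);print(proj(im,P))
im=ctrl.get_image("scene"); cv2.imwrite("pics/s11.png",cv2.resize(im["pixels"][50:300,180:450],None,fx=2,fy=2))
E
```

```text
t 10.05 tcp [0.6508 0.1892 0.2002] z [ 0.116 -0.212 -0.97 ] xang 119.2 F [-0.9  0.3 -0.2] w 0.0511 q [ 0.21  0.42  1.36 -0.24  1.3  -0.24]
t 10.05 tcp [0.6508 0.1892 0.2002] z [ 0.116 -0.212 -0.97 ] xang 119.2 F [-0.9  0.3 -0.2] w 0.0511 q [ 0.21  0.42  1.36 -0.24  1.3  -0.24]
units [ 0.0036 -0.0123  0.4066] rows>= 3.0
[np.float64(253.39233214625943), np.float64(204.98680386892713)]
```

View pics/w11.png

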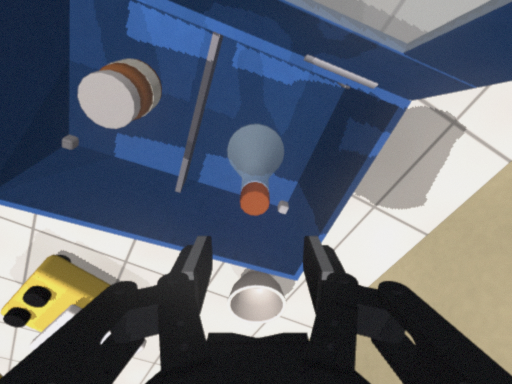

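View pics/s11.png

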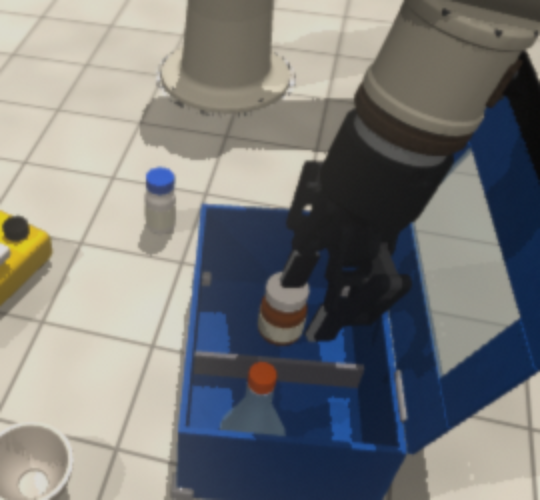

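>>> arm_command(steps=[[[0.002,-0.004,0.1,0],[0.002,-0.004,0.1,0],[0,-0.004,0.1,0],[0,0,0.08,0],[0,0,0,0]]])

```text
t: 10.65
tcp_pos: [0.6731, 0.1685, 0.1143]
eef_rot: [0.12, 0.503, 0.855, -0.05]
ft_force: [-0.8, 0.6, -0.8]
gripper_width: 0.0513
```

```bash
python3 - <<'E'
from h import *
s,M=st(); T=np.array([.659,.1665,.100])+.019*M[:,2]; go(T)
im=ctrl.get_image("wrist"); cv2.imwrite("pics/w12.png",im["pixels"])
E
```

```text
t 10.65 tcp [0.6731 0.1685 0.1143] z [ 0.155 -0.205 -0.966] xang 118.8 F [-0.8  0.6 -0.8] w 0.0513 q [ 0.17  0.51  1.42 -0.26  1.11 -0.23]
t 10.65 tcp [0.6731 0.1685 0.1143] z [ 0.155 -0.205 -0.966] xang 118.8 F [-0.8  0.6 -0.8] w 0.0513 q [ 0.17  0.51  1.42 -0.26  1.11 -0.23]
units [ 0.0284 -0.0458  0.1036] rows>= 1.0
```

View pics/w12.png

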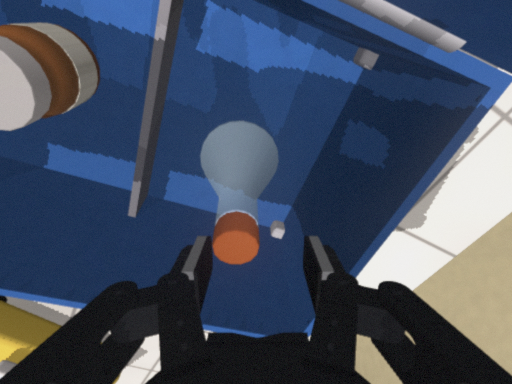

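>>> arm_command(steps=[[[0.02,-0.045,0,0],[0.01,0,0.03,0],[0,0,0.03,0],[0,-0.005,0.02,0],[0,0,0,0]]])

```text
t: 11.2
tcp_pos: [0.6682, 0.1672, 0.1035]
eef_rot: [0.129, 0.502, 0.854, -0.042]
ft_force: [-0.2, -0.1, -0.4]
gripper_width: 0.0509
```

```bash
python3 - <<'E'
from h import *
s,M=st(); print(M[2].round(3));T=np.array([.659,.1665,.100])+.019*M[:,2]; go(T)
im=ctrl.get_image("wrist"); cv2.imwrite("pics/w13.png",im["pixels"])
E
```

```text
t 11.2 tcp [0.6682 0.1672 0.1035] z [ 0.178 -0.201 -0.963] xang 118.6 F [-0.2 -0.1 -0.4] w 0.0509 q [ 0.17  0.49  1.47 -0.27  1.05 -0.22]
[-0.262  0.058 -0.963]
t 11.2 tcp [0.6682 0.1672 0.1035] z [ 0.178 -0.201 -0.963] xang 118.6 F [-0.2 -0.1 -0.4] w 0.0509 q [ 0.17  0.49  1.47 -0.27  1.05 -0.22]
units [ 0.0152 -0.0285  0.0696] rows>= 1.0
```

View pics/w13.png

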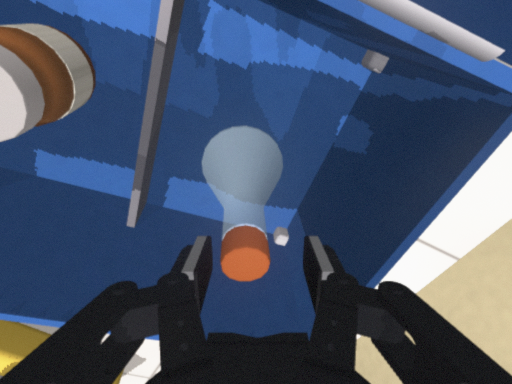

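>>> arm_command(steps=[[[0,0,0,0],[0,0,0,0],[0,0,0,0]]])

```text
t: 11.55
tcp_pos: [0.6692, 0.1673, 0.1045]
eef_rot: [0.13, 0.502, 0.854, -0.041]
ft_force: [-0.9, 0.0, 0.6]
gripper_width: 0.0513
```

```bash
python3 - <<'E'
from h import *
st()
E
```

```text
t 11.55 tcp [0.6692 0.1673 0.1045] z [ 0.18  -0.201 -0.963] xang 118.6 F [-0.9  0.   0.6] w 0.0513 q [ 0.17  0.49  1.47 -0.27  1.05 -0.22]
```

>>> arm_command(steps=[[[0.02,-0.035,0.06,0],[0.01,-0.01,0.06,0],[0,0,0,0]]])

```text
t: 11.85
tcp_pos: [0.6609, 0.1612, 0.0673]
eef_rot: [0.131, 0.503, 0.854, -0.04]
ft_force: [-0.4, 0.4, -0.8]
gripper_width: 0.0515
```

```bash
python3 - <<'E'
from h import *
s,M=st(); print(M[2].round(3));T=np.array([.659,.1665,.100])+.019*M[:,2]; go(T)
im=ctrl.get_image("wrist"); cv2.imwrite("pics/w14.png",im["pixels"])
im=ctrl.get_image("scene"); cv2.imwrite("pics/s14.png",cv2.resize(im["pixels"][150:300,240:400],None,fx=3,fy=3))
E
```

```text
t 11.85 tcp [0.6609 0.1612 0.0673] z [ 0.183 -0.2   -0.963] xang 118.5 F [-0.4  0.4 -0.8] w 0.0515 q [ 0.17  0.51  1.52 -0.28  0.98 -0.2 ]
[-0.264  0.063 -0.963]
t 11.85 tcp [0.6609 0.1612 0.0673] z [ 0.183 -0.2   -0.963] xang 118.5 F [-0.4  0.4 -0.8] w 0.0515 q [ 0.17  0.51  1.52 -0.28  0.98 -0.2 ]
units [-0.011   0.0101 -0.0464] rows>= 1.0
```

View pics/w14.png

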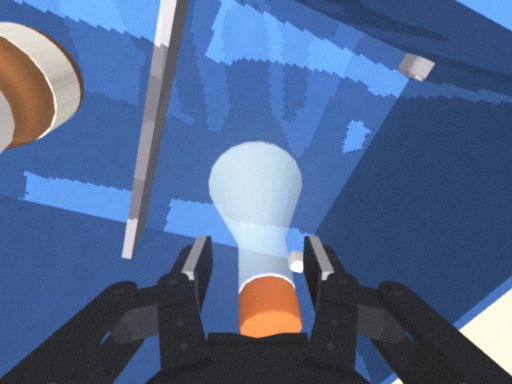

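View pics/s14.png

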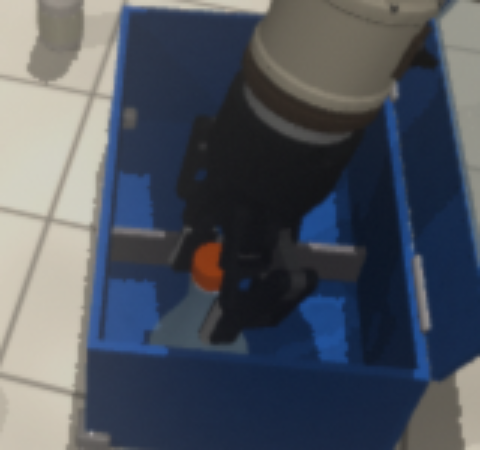

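>>> arm_command(steps=[[[-0.01,0.01,-0.03,-0.065],[0,0,0,-0.06],[0,0,0,0]]])

```text
t: 12.25
tcp_pos: [0.6675, 0.1633, 0.0841]
eef_rot: [0.128, 0.383, 0.913, -0.055]
ft_force: [-0.8, -0.6, -0.3]
gripper_width: 0.0512
```

```bash
python3 - <<'E'
from h import *
s,M=st(); print(M[2].round(3));T=np.array([.659,.1665,.096])+.019*M[:,2]; go(T)
im=ctrl.get_image("wrist"); cv2.imwrite("pics/w15.png",im["pixels"])
for z in(.07,.09,.12): print(np.round(proj(im,[.659,.1665,z])))
E
```

```text
t 12.25 tcp [0.6675 0.1633 0.0841] z [ 0.192 -0.199 -0.961] xang 134.5 F [-0.8 -0.6 -0.3] w 0.0512 q [ 0.17  0.5   1.5  -0.27  1.   -0.48]
[-0.276 -0.002 -0.961]
t 12.25 tcp [0.6675 0.1633 0.0841] z [ 0.192 -0.199 -0.961] xang 134.5 F [-0.8 -0.6 -0.3] w 0.0512 q [ 0.17  0.5   1.5  -0.27  1.   -0.48]
units [ 0.0156 -0.0128  0.0177] rows>= 1.0
[251. 221.]
[251. 245.]
[249. 293.]
```

View pics/w15.png

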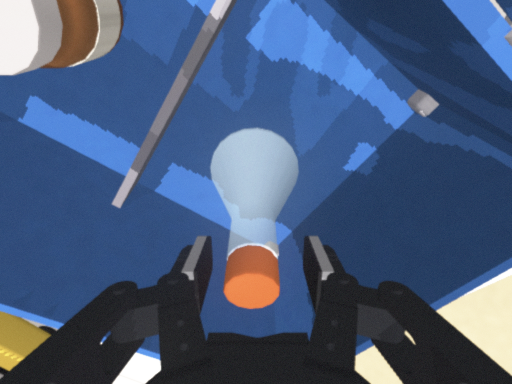

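>>> arm_command(steps=[[[0.02,-0.006,0.015,0],[0,0,0,0]]])

```text
t: 12.5
tcp_pos: [0.664, 0.1657, 0.0795]
eef_rot: [0.13, 0.386, 0.912, -0.054]
ft_force: [0.1, 0.7, -0.1]
gripper_width: 0.0509
```

>>> arm_command(steps=[[[0,0,0,0],[0,0,0,0],[0,0,0,0],[0,0,0,0]]], gripper=0, grip_force=35)

```text
t: 12.9
tcp_pos: [0.6635, 0.1658, 0.0791]
eef_rot: [0.13, 0.387, 0.911, -0.054]
ft_force: [-0.1, 0.7, 0.1]
gripper_width: 0.025
```

```bash
python3 - <<'E'
from h import *
s,M=st(); print(M[2].round(3));T=np.array([.659,.1665,.096])+.019*M[:,2]; go(T)
im=ctrl.get_image("wrist"); cv2.imwrite("pics/w16.png",im["pixels"])
E
```

```text
t 12.9 tcp [0.6635 0.1658 0.0791] z [ 0.195 -0.198 -0.961] xang 133.9 F [-0.1  0.7  0.1] w 0.025 q [ 0.17  0.5   1.51 -0.28  0.99 -0.46]
[-0.278  0.003 -0.961]
t 12.9 tcp [0.6635 0.1658 0.0791] z [ 0.195 -0.198 -0.961] xang 133.9 F [-0.1  0.7  0.1] w 0.025 q [ 0.17  0.5   1.51 -0.28  0.99 -0.46]
units [-0.004  -0.009   0.0059] rows>= 1.0
```

View pics/w16.png

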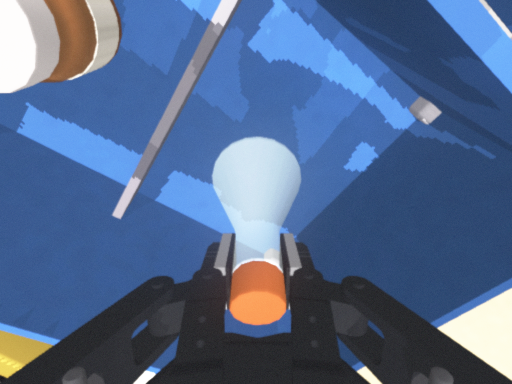

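>>> arm_command(steps=[[[-0.015,0,-0.05,0],[-0.025,0,-0.09,0],[-0.025,0,-0.09,0]]])

```text
t: 13.25
tcp_pos: [0.6585, 0.1651, 0.1469]
eef_rot: [0.124, 0.387, 0.912, -0.057]
ft_force: [0.8, -0.3, -2.1]
gripper_width: 0.0248
```

```bash
python3 - <<'E'
from h import *
import pickle
s,M=st(); 
print(M[2].round(3), "up in tool", (M.T@[0,0,1]).round(3))
im=ctrl.get_image("scene"); cv2.imwrite("pics/s17.png",cv2.resize(im["pixels"][100:300,200:420],None,fx=3,fy=3))
E
```

```text
t 13.25 tcp [0.6585 0.1651 0.1469] z [ 0.181 -0.2   -0.963] xang 134.1 F [ 0.8 -0.3 -2.1] w 0.0248 q [ 0.17  0.42  1.48 -0.26  1.11 -0.5 ]
[-0.27  -0.009 -0.963] up in tool [-0.27  -0.009 -0.963]
```

View pics/s17.png

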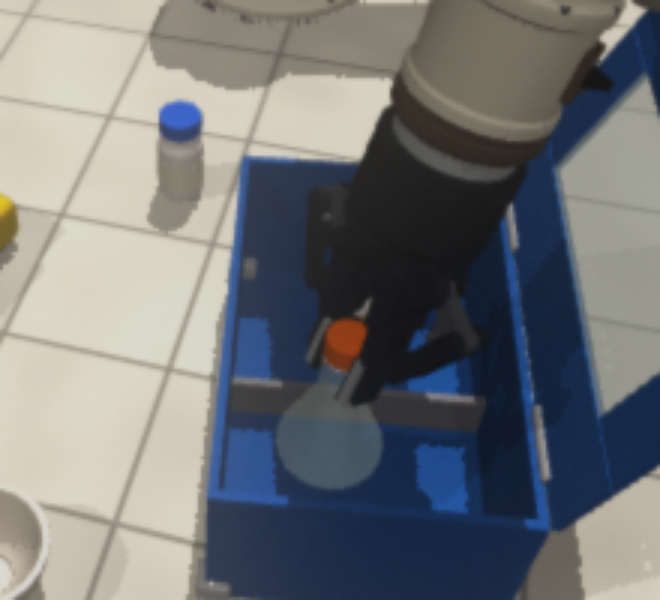

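>>> arm_command(steps=[[[-0.025,0,-0.09,0],[-0.028,0,-0.1,0],[-0.028,0,-0.1,0],[-0.02,0,-0.06,0],[0,0,0,0]]])

```text
t: 13.8
tcp_pos: [0.6621, 0.1657, 0.2697]
eef_rot: [0.129, 0.388, 0.911, -0.053]
ft_force: [0.7, -0.1, -1.6]
gripper_width: 0.0251
```

```bash
python3 - <<'E'
from h import *
M0=rot([0.13,0.387,0.911,-0.054]); M0=R.from_matrix(M0).as_matrix()
t0=np.array([.6635,.1658,.0791]); b=M0.T@(np.array([.660,.167,.006])-t0); ax=M0.T@[0,0,1]
s,M=st(); print("base",(s["tcp_pos"]+M@b).round(4),"flask axis",(M@ax).round(3))
# plate target
P=np.array([.5744,-.2235,.077]); print("tcp goal above", P-M@b)
go(P-M@b+[0,0,.08])
im=ctrl.get_image("top"); cv2.imwrite("pics/t18.png",cv2.resize(im["pixels"][80:300,120:420],None,fx=2.5,fy=2.5))
im=ctrl.get_image("scene"); cv2.imwrite("pics/s18.png",im["pixels"])
E
```

```text
t 13.8 tcp [0.6621 0.1657 0.2697] z [ 0.194 -0.197 -0.961] xang 133.9 F [ 0.7 -0.1 -1.6] w 0.0251 q [ 0.17  0.32  1.35 -0.24  1.31 -0.55]
base [0.6585 0.167  0.1966] flask axis [ 0.001 -0.002  1.   ]
tcp goal above [ 0.57800378 -0.22484811  0.15009238]
t 13.8 tcp [0.6621 0.1657 0.2697] z [ 0.194 -0.197 -0.961] xang 133.9 F [ 0.7 -0.1 -1.6] w 0.0251 q [ 0.17  0.32  1.35 -0.24  1.31 -0.55]
units [-0.6783 -1.1053  0.3297] rows>= 9.0
```

View pics/s18.png

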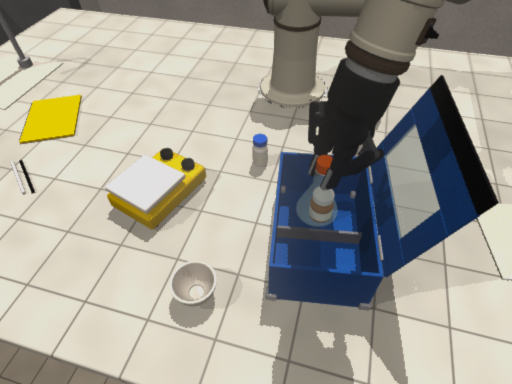

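View pics/t18.png

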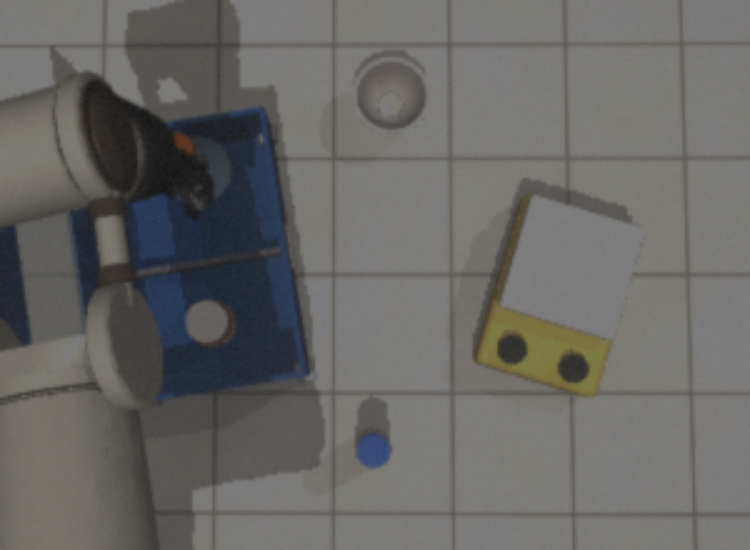

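>>> arm_command(steps=[[[-0.03,-0.05,0.01,0],[-0.055,-0.09,0.02,0],[-0.055,-0.09,0.02,0],[-0.055,-0.09,0.02,0],[-0.055,-0.09,0.02,0],[-0.055,-0.09,0.02,0],[-0.055,-0.09,0.02,0],[-0.055,-0.09,0.02,0],[-0.055,-0.09,0.02,0],[-0.055,-0.09,0.02,0],[-0.03,-0.05,0.01,0],[0,0,0,0]]])

```text
t: 15.1
tcp_pos: [0.568, -0.1587, 0.2195]
eef_rot: [0.102, 0.386, 0.915, -0.06]
ft_force: [-0.8, 0.4, -2.7]
gripper_width: 0.0248
```

```bash
cat >> h.py <<'E'
M0=rot([0.13,0.387,0.911,-0.054])
FB=M0.T@(np.array([.660,.167,.006])-np.array([.6635,.1658,.0791])); FA=M0.T@np.array([0,0,1])
def fl(dz,P=np.array([.5744,-.2235,.077])):
    s,M=st(); print("base",(s["tcp_pos"]+M@FB).round(4),"flask axis",(M@FA).round(3),"up",(M.T@[0,0,1]).round(3))
    d=M.T@(P-M@FB+[0,0,dz]-s["tcp_pos"]); print("units",(d/.3).round(4))
E
python3 - <<'E'
from h import *
fl(.06)
im=ctrl.get_image("scene"); cv2.imwrite("pics/s19.png",im["pixels"])
E
```

```text
t 15.1 tcp [ 0.568  -0.1587  0.2195] z [ 0.141 -0.188 -0.972] xang 134.5 F [-0.8  0.4 -2.7] w 0.0248 q [-0.42  0.07  1.73 -0.13  1.13 -1.15]
base [ 0.5604 -0.1566  0.1467] flask axis [ 0.056 -0.011  0.998] up [-0.233 -0.03  -0.972]
units [-0.179  -0.1204  0.0798]
```

View pics/s19.png

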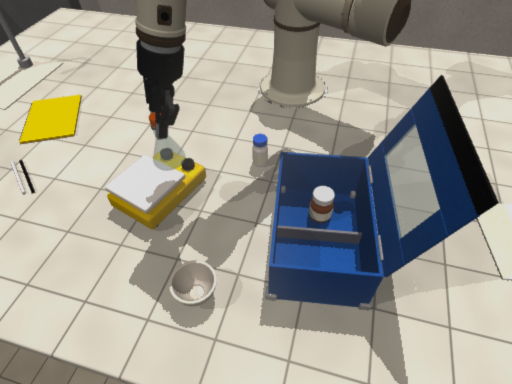

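>>> arm_command(steps=[[[-0.06,-0.04,0.02,0],[-0.06,-0.04,0.02,0],[-0.06,-0.04,0.02,0],[0,0,0,0]]])

```text
t: 15.55
tcp_pos: [0.581, -0.2191, 0.209]
eef_rot: [0.097, 0.384, 0.917, -0.058]
ft_force: [-0.1, 0.1, -2.0]
gripper_width: 0.0248
```

```bash
python3 - <<'E'
from h import *
fl(.03)
E
```

```text
t 15.55 tcp [ 0.581  -0.2191  0.209 ] z [ 0.134 -0.18  -0.974] xang 134.8 F [-0.1  0.1 -2. ] w 0.0248 q [-0.51  0.15  1.66 -0.1   1.12 -1.25]
base [ 0.5728 -0.2166  0.1363] flask axis [ 0.064 -0.018  0.998] up [-0.223 -0.031 -0.974]
units [ 0.0021 -0.0093  0.0999]
```

>>> arm_command(steps=[[[0.006,-0.002,0.025,0],[0.006,-0.002,0.025,0],[0.006,-0.002,0.025,0],[0.006,0,0.025,0]]])

```text
t: 15.95
tcp_pos: [0.5785, -0.216, 0.1741]
eef_rot: [0.096, 0.382, 0.917, -0.056]
ft_force: [0.1, -0.0, -2.9]
gripper_width: 0.0247
```

```bash
python3 - <<'E'
from h import *
fl(.02)
E
```

```text
t 15.95 tcp [ 0.5785 -0.216   0.1741] z [ 0.133 -0.177 -0.975] xang 135.0 F [ 0.1 -0.  -2.9] w 0.0247 q [-0.51  0.18  1.7  -0.1   1.06 -1.25]
base [ 0.5702 -0.2133  0.1014] flask axis [ 0.066 -0.021  0.998] up [-0.219 -0.03  -0.975]
units [-0.0299 -0.0134  0.0223]
```

>>> arm_command(steps=[[[-0.035,-0.015,0.005,0],[0,0,0.01,0],[0.002,0,0.01,0]]], grip_force=25)

```text
t: 16.25
tcp_pos: [0.5828, -0.2271, 0.167]
eef_rot: [0.095, 0.381, 0.918, -0.056]
ft_force: [-0.2, 1.1, -2.1]
gripper_width: 0.0247
```

```bash
python3 - <<'E'
from h import *
fl(.004)
im=ctrl.get_image("scene"); cv2.imwrite("pics/s20.png",cv2.resize(im["pixels"][60:260,70:290],None,fx=3,fy=3))
im=ctrl.get_image("top"); cv2.imwrite("pics/t20.png",cv2.resize(im["pixels"][120:260,270:410],None,fx=4,fy=4))
im=ctrl.get_image("wrist"); cv2.imwrite("pics/w20.png",im["pixels"])
E
```

```text
t 16.25 tcp [ 0.5828 -0.2271  0.167 ] z [ 0.131 -0.175 -0.976] xang 135.1 F [-0.2  1.1 -2.1] w 0.0247 q [-0.52  0.21  1.69 -0.1   1.05 -1.26]
base [ 0.5744 -0.2243  0.0944] flask axis [ 0.068 -0.022  0.997] up [-0.217 -0.031 -0.976]
units [0.0115 0.0034 0.0431]
```

View pics/s20.png

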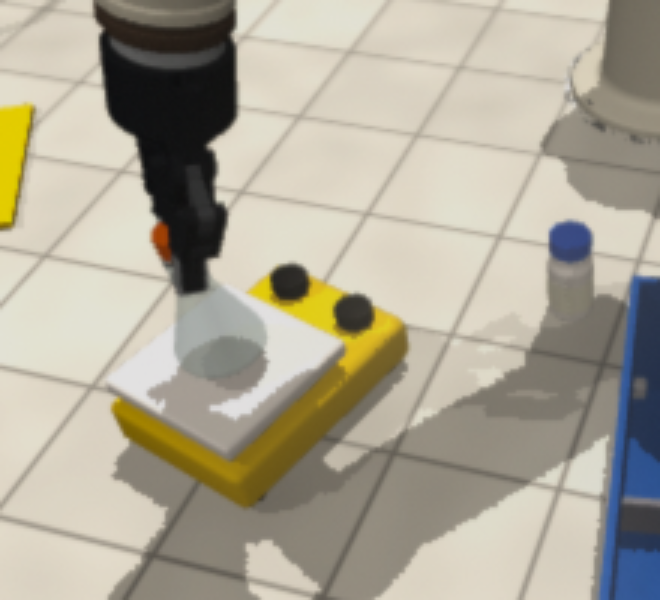

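View pics/t20.png

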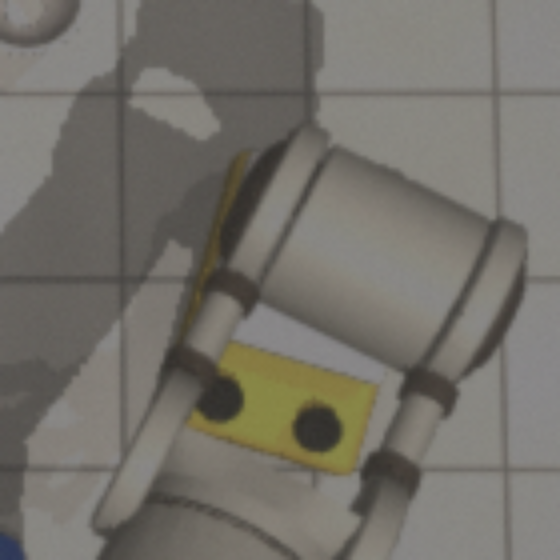

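View pics/w20.png

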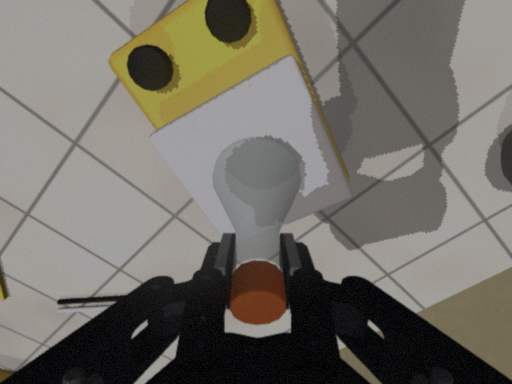

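>>> arm_command(steps=[[[0.003,0,0.015,0],[0.003,0,0.012,0],[0.002,0,0.01,0]]])

```text
t: 16.7
tcp_pos: [0.5833, -0.2275, 0.1565]
eef_rot: [0.096, 0.381, 0.918, -0.056]
ft_force: [0.2, -0.1, -2.2]
gripper_width: 0.0251
```

```bash
python3 - <<'E'
from h import *
fl(0)
E
```

```text
t 16.7 tcp [ 0.5833 -0.2275  0.1565] z [ 0.133 -0.177 -0.975] xang 135.1 F [ 0.2 -0.1 -2.2] w 0.0251 q [-0.52  0.22  1.69 -0.1   1.02 -1.26]
base [ 0.5749 -0.2248  0.0838] flask axis [ 0.066 -0.021  0.998] up [-0.219 -0.03  -0.975]
units [0.0093 0.0026 0.0211]
```

>>> arm_command(steps=[[[0.003,0,0.01,0],[0.002,0,0.008,0]]])

```text
t: 16.9
tcp_pos: [0.5833, -0.2279, 0.1516]
eef_rot: [0.097, 0.381, 0.918, -0.057]
ft_force: [-4.2, 0.9, 12.6]
gripper_width: 0.0253
```

>>> arm_command(steps=[[[0.002,0,0.006,0]]])

```text
t: 17.0
tcp_pos: [0.584, -0.2285, 0.1518]
eef_rot: [0.098, 0.381, 0.918, -0.057]
ft_force: [-4.7, 0.9, 10.2]
gripper_width: 0.025
```

```bash
python3 - <<'E'
from h import *
fl(0)
E
```

```text
t 17.0 tcp [ 0.584  -0.2285  0.1518] z [ 0.136 -0.18  -0.974] xang 135.1 F [-4.7  0.9 10.2] w 0.025 q [-0.52  0.23  1.7  -0.1   1.01 -1.26]
base [ 0.5759 -0.2261  0.0791] flask axis [ 0.063 -0.017  0.998] up [-0.224 -0.03  -0.974]
units [0.0108 0.0027 0.0045]
```

>>> arm_command(steps=[[[0.015,0,0,0]]], grip_force=20)

```text
t: 17.1
tcp_pos: [0.5816, -0.226, 0.1518]
eef_rot: [0.099, 0.381, 0.917, -0.058]
ft_force: [-0.2, -0.6, -1.7]
gripper_width: 0.025
```

```bash
python3 - <<'E'
from h import *
fl(0)
im=ctrl.get_image("wrist"); cv2.imwrite("pics/w21.png",im["pixels"])
im=ctrl.get_image("scene"); cv2.imwrite("pics/s21.png",cv2.resize(im["pixels"][110:210,90:210],None,fx=5,fy=5,interpolation=cv2.INTER_CUBIC))
E
```

```text
t 17.1 tcp [ 0.5816 -0.226   0.1518] z [ 0.138 -0.181 -0.974] xang 135.1 F [-0.2 -0.6 -1.7] w 0.025 q [-0.52  0.22  1.71 -0.11  1.   -1.26]
base [ 0.5736 -0.2237  0.0791] flask axis [ 0.061 -0.016  0.998] up [-0.226 -0.03  -0.974]
units [0.0002 0.0025 0.0069]
```

View pics/s21.png

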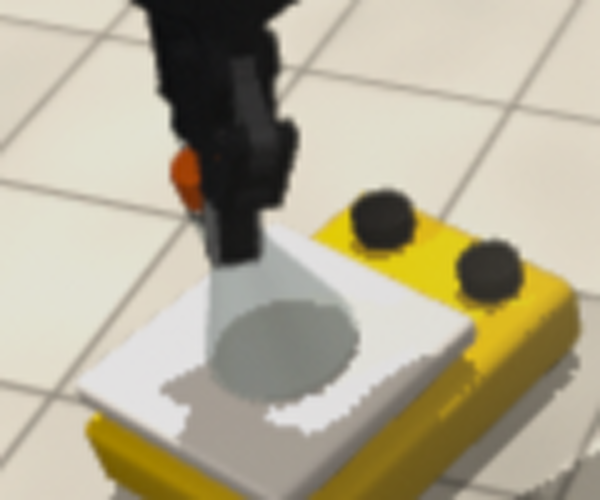

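View pics/w21.png

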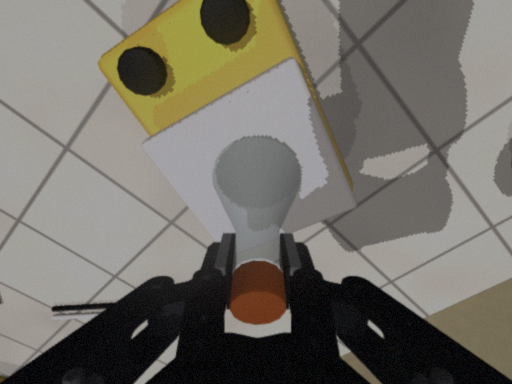

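>>> arm_command(steps=[[[0,0,0.006,0],[0,0,0,0]]])

```text
t: 17.4
tcp_pos: [0.5822, -0.2265, 0.152]
eef_rot: [0.1, 0.381, 0.917, -0.058]
ft_force: [0.3, 1.0, -2.6]
gripper_width: 0.0247
```

>>> arm_command(steps=[[[0.003,0,0.01,0]]])

```text
t: 17.5
tcp_pos: [0.5833, -0.2275, 0.1517]
eef_rot: [0.102, 0.381, 0.917, -0.059]
ft_force: [-7.1, 2.4, 24.1]
gripper_width: 0.0251
```

>>> arm_command(steps=[[[0.002,0,0.006,0]]])

```text
t: 17.6
tcp_pos: [0.5839, -0.2281, 0.1521]
eef_rot: [0.104, 0.38, 0.917, -0.059]
ft_force: [-4.4, 1.4, 8.7]
gripper_width: 0.0249
```

>>> arm_command(steps=[[[0.004,0,0.005,0],[0.004,0,0.005,0],[0.004,0,0.005,0]]])

```text
t: 17.9
tcp_pos: [0.5836, -0.2278, 0.152]
eef_rot: [0.106, 0.38, 0.917, -0.061]
ft_force: [-5.2, 2.2, 9.9]
gripper_width: 0.0253
```

```bash
python3 - <<'E'
from h import *
fl(0)
E
```

```text
t 17.9 tcp [ 0.5836 -0.2278  0.152 ] z [ 0.149 -0.192 -0.97 ] xang 135.2 F [-5.2  2.2  9.9] w 0.0253 q [-0.52  0.21  1.72 -0.11  0.99 -1.25]
base [ 0.5764 -0.2263  0.0791] flask axis [ 0.051 -0.005  0.999] up [-0.241 -0.03  -0.97 ]
units [0.0127 0.002  0.0041]
```

>>> arm_command(steps=[[[0.005,0,0.005,0],[0.005,0,0.005,0],[0.005,0,0.005,0],[0.005,0,0.005,0],[0.005,0,0.005,0],[0.005,0,0.005,0],[0.005,0,0.005,0],[0.005,0,0.005,0]]])

```text
t: 18.7
tcp_pos: [0.5824, -0.2266, 0.1516]
eef_rot: [0.115, 0.379, 0.916, -0.064]
ft_force: [-4.5, 0.6, 10.3]
gripper_width: 0.0248
```

```bash
python3 - <<'E'
from h import *
fl(0)
E
```

```text
t 18.7 tcp [ 0.5824 -0.2266  0.1516] z [ 0.162 -0.205 -0.965] xang 135.2 F [-4.5  0.6 10.3] w 0.0248 q [-0.52  0.2   1.74 -0.12  0.96 -1.24]
base [ 0.5762 -0.2261  0.0786] flask axis [0.037 0.009 0.999] up [-0.26  -0.03  -0.965]
units [0.0114 0.002  0.0025]
```

>>> arm_command(steps=[[[0.005,0,-0.003,0.048],[0,0,0,0]]])

```text
t: 18.9
tcp_pos: [0.5807, -0.2249, 0.1512]
eef_rot: [0.118, 0.426, 0.895, -0.058]
ft_force: [-0.6, 1.2, -0.1]
gripper_width: 0.0253
```

```bash
python3 - <<'E'
from h import *
fl(0)
E
```

```text
t 18.9 tcp [ 0.5807 -0.2249  0.1512] z [ 0.161 -0.204 -0.966] xang 129.1 F [-0.6  1.2 -0.1] w 0.0253 q [-0.51  0.2   1.74 -0.12  0.96 -1.14]
base [ 0.5761 -0.2226  0.0782] flask axis [ 0.017 -0.011  1.   ] up [-0.26  -0.004 -0.966]
units [ 0.0023 -0.0064  0.0034]
```

>>> arm_command(steps=[[[0,0,0.003,0],[0,0,0,0]]])

```text
t: 19.1
tcp_pos: [0.5813, -0.2254, 0.1512]
eef_rot: [0.118, 0.424, 0.896, -0.058]
ft_force: [-0.9, 0.6, 0.0]
gripper_width: 0.0247
```

>>> arm_command(steps=[[[0,0,0,0],[0,0,0,0],[0,0,0,0]]], gripper=0.5)

```text
t: 19.4
tcp_pos: [0.5812, -0.2253, 0.1502]
eef_rot: [0.118, 0.423, 0.897, -0.059]
ft_force: [0.2, -0.4, -0.8]
gripper_width: 0.0429
```

```bash
python3 - <<'E'
from h import *
fl(0)
im=ctrl.get_image("wrist"); cv2.imwrite("pics/w22.png",im["pixels"])
im=ctrl.get_image("scene"); cv2.imwrite("pics/s22.png",cv2.resize(im["pixels"][110:210,90:210],None,fx=5,fy=5,interpolation=cv2.INTER_CUBIC))
E
```

```text
t 19.4 tcp [ 0.5812 -0.2253  0.1502] z [ 0.162 -0.204 -0.965] xang 129.6 F [ 0.2 -0.4 -0.8] w 0.0429 q [-0.51  0.2   1.74 -0.12  0.96 -1.15]
base [ 0.5765 -0.2231  0.0772] flask axis [ 0.018 -0.01   1.   ] up [-0.26  -0.006 -0.965]
units [ 0.0035 -0.0061 -0.0001]
```

View pics/s22.png

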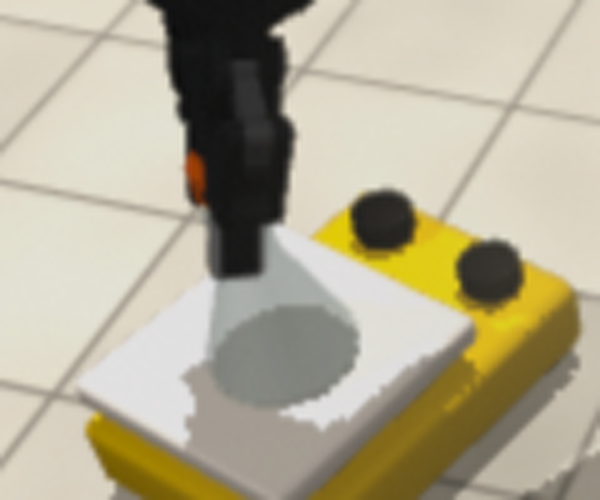

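View pics/w22.png

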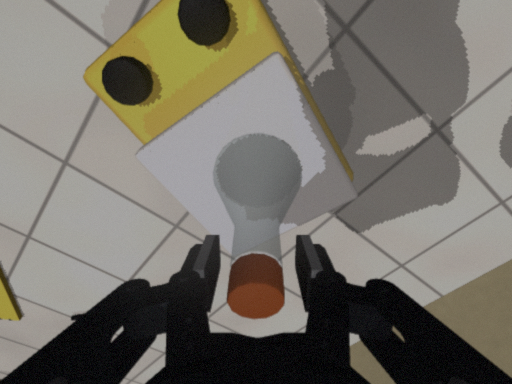

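>>> arm_command(steps=[[[0,0,0,0],[0,0,0,0],[0,0,0,0],[0,0,-0.06,0],[0,0,-0.08,0],[0,0,-0.1,0],[0,0,-0.1,0],[0,0,-0.1,0]]], gripper=0.8)

```text
t: 20.3
tcp_pos: [0.5563, -0.1965, 0.2749]
eef_rot: [0.111, 0.423, 0.897, -0.058]
ft_force: [0.4, -0.7, 0.2]
gripper_width: 0.0684
```

>>> arm_command(steps=[[[-0.1,0.05,-0.1,0],[-0.12,0.06,-0.05,0],[-0.12,0.06,0,0],[-0.12,0.06,0,0],[0,0,0,0]]])

```text
t: 20.8
tcp_pos: [0.6917, -0.2469, 0.3583]
eef_rot: [0.114, 0.422, 0.897, -0.058]
ft_force: [0.3, 0.6, -0.3]
gripper_width: 0.0685
```

```bash
python3 - <<'E'
from h import *
st()
f=lambda im,n,c,k:cv2.imwrite(f"pics/{n}.png",cv2.resize(im["pixels"][c[0]:c[1],c[2]:c[3]],None,fx=k,fy=k,interpolation=cv2.INTER_CUBIC))
a=ctrl.get_image("scene"); f(a,"s23",(0,384,0,512),1.5)
b=ctrl.get_image("top"); f(b,"t23",(90,290,110,410),2.5)
P=[.5744,-.2235]
for im in(a,b): print("stopper top",np.round(proj(im,[*P,.192]),1),"base",np.round(proj(im,[*P,.077]),1))
m=ctrl.masks_of("flask",a); print([(x["p"],x["at"]) for x in m][:2])
for im in (a,b):
    hsv=cv2.cvtColor(im["pixels"],cv2.COLOR_BGR2HSV)
    m=((hsv[...,0]<14)&(hsv[...,1]>150)&(hsv[...,2]>90)).astype(np.uint8)
    k,l,s,c=cv2.connectedComponentsWithStats(m); print([(s[i].tolist(),c[i].round(1)) for i in range(1,k) if s[i,4]>8], np.round(proj(im,[*P,.183]),1))
E
```

```text
t 20.8 tcp [ 0.6917 -0.2469  0.3583] z [ 0.155 -0.2   -0.967] xang 129.6 F [ 0.3  0.6 -0.3] w 0.0685 q [-0.46  0.37  1.12 -0.11  1.42 -1.15]
stopper top [131.6 140.3] base [145.8 179.3]
stopper top [357.1 182. ] base [348.  186.2]
[(0.8, [141.4, 166.8])]
[([127, 138, 14, 14, 119], array([133.7, 145. ]))] [132.9 143.7]
[] [356.3 182.3]
```

View pics/s23.png

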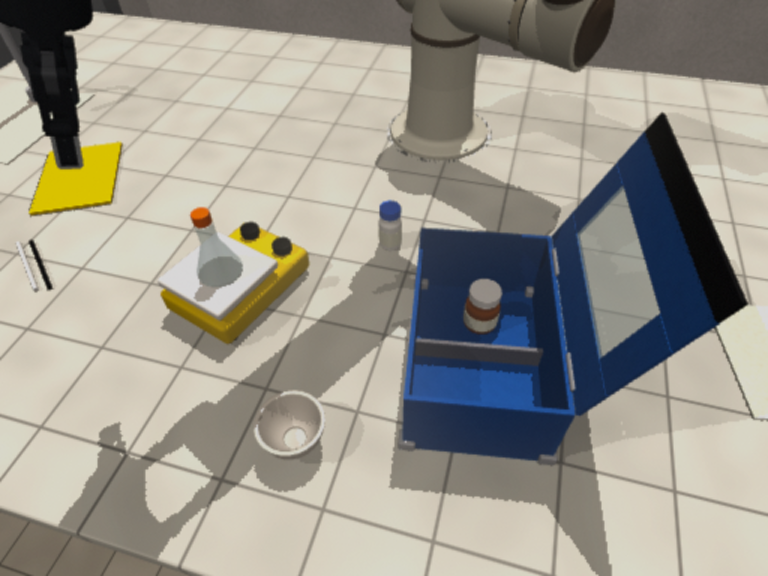

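View pics/t23.png

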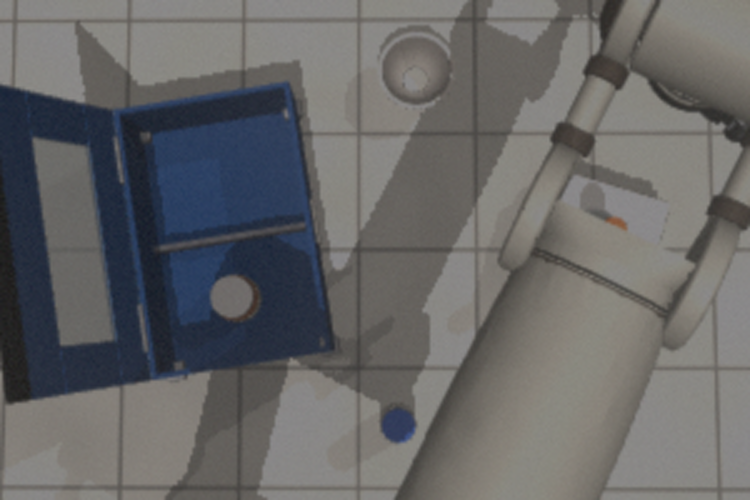

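```bash
python3 -c "
from rig import ctrl
print(ctrl.hand_in())"
```

```text
the job is handed in; nothing more can be done
None
```

The lid is open and the flask stands upright on the stirrer's white plate. I handed the job in at about 21 s of the 61 s allowed.

- **Lid:** The moves available could not lean the tool over, so I did not get a fingertip under the lip. I pressed the closed fingers against the lip's front edge, lifted it by friction, then pushed the lid past vertical. The highest reading I saw was about 35 N, through the fingers. The last pictures show the lid at its stop, about 1.95 rad, with nothing touching it.
- **Flask:** I gripped it by the neck with the tool leaning about 16°. It had tilted about 4° by the time it reached the stirrer. I lowered it to touch, levelled it to about 1°, then released it.
- **Touch-down:** One step pressed the flask on the plate with a brief reading of 24 N, more than I intended. The other readings in contact were about 9 to 13 N.

**Last checks:**
- **Position:** In the scene view the stopper is about 1.5 pixels from where an upright, centred flask would put it, which is roughly 2–3 mm. The top view could not confirm this because the arm hid most of the plate.
- **Other things:** The jar is still in its compartment, and the mortar and pot look to be where they started.
- **Robot:** It is clear of everything, with the wrist force near zero.

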